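# Put up the layout's signal mast

### The job

Put the three-light signal mast from the parts tray up on the steel stub of its foundation: slide it all the way down until its foot sits on the plinth and the orange spring button pops out through the hole in the tube. Then fold the green cover of the terminal box beside it fully shut, and let go. Leave the other models where they are.

Things in the scene. Friction and masses are not known exactly. Their poses are not given: they have to be found in the camera images.
- mast: Loose signal mast, upright in a tray bay (yaw from the tray's within 0.4 rad), 0.14-0.24 kg. Origin: centre of its foot's underside; z up, x to the lamps' side. Grey square tube, 27.5 mm outside, 22.5 inside, open below; flared foot 41 mm square, mouth 34 mm. Black head 26 (x) by 42 (y) mm from 107 to 185 mm above the origin (188 with snow cap); green, amber, red lamps on +x.
- mast_head (a point): Point on the mast's axis inside the black head, 160 mm above the mast's origin: a height to grip it at, across the 42 mm width (mast y) or the 26 mm depth (mast x). Axes as the mast.
- mast_hole (a point): Centre of the 16 mm wide, 17 mm high hole in the tube's +x wall, 36 mm above the mast's origin, 13.75 mm out from its axis; below the lamps; the other walls have none.
- plinth: Fixed dark grey foundation slab, 120 mm (x) by 250 mm (y) by 12 mm. Origin: centre of its underside, on the table. It is turned by up to 0.4 rad. It carries the stub at its y = -80 mm and the green terminal box (80 mm x, 90 mm y, 45 mm high, open at the top) centred at its y = +75 mm.
- stub_foot (a point): Where the stub's axis meets the plinth's top, 12 mm above the table; axes as the plinth. The mast's origin belongs here, its x along this x (lamps on the button's side). The steel stub is 20 mm square, 62 mm high above this point, its last 10 mm a cone narrowing to 11 mm. The orange button sticks 5 mm out of its +x face, its centre 36 mm above this point.
- button (a joint): Orange round-nosed spring button, 16 mm across; m pressed in: 0 = fully out, 0.006 = fully in. The tube's wall holds it in about 0.004; it is out again when the hole is over it. Spring 1.5 N when out, 4.5 N fully in: pushing the mast down past it takes some newtons more than the mast's weight.
- cover (a joint): Hinged green cover of the terminal box, 80 mm from hinge to free edge, 90 mm wide, 6 mm thick, with a yellow tab (14 mm long, 40 mm wide) on the free edge. rad: 0 = shut flat on the box, grows as it opens; starts standing open at 1.1 to 1.7, stops at 1.9. Stiff hinge (0.08 N m): stays where it is left. To shut it, push its outer face over from the hinge side.
- cover_hinge (a point): Middle of the cover's hinge line, at the box's rim on the plinth's -x side, 57.5 mm above the table. The point turns with the cover: its x points from the hinge to the free edge, its y lies along the hinge line, its z is the normal of the cover's outer face (up when shut). Cover underside at its z = 0.
- cover_edge (a point): Middle of the free edge of the cover on its outer face (before the tab). Axes as the cover_hinge.
- tray: Fixed wooden parts tray, 130 mm (x) by 320 mm (y), 30 mm high, floor 5 mm, two dividers making three bays side by side along its y. Origin: centre of its underside. The mast, the floodlight mast and the fir stand in its bays, in any order, about 100 mm apart.
- floodmast: Bystander: dark square-tube floodlight mast with a white head 22 x 50 x 30 mm, 128 mm tall, standing in the tray. Origin under its foot.
- tree: Bystander: model fir with snowy top, 120 mm tall, 48 mm across, standing in the tray. Origin under its foot.
- car_red: Bystander: dark red toy car 150 x 62 x 50 mm beyond the work. Origin under its centre.
- car_blue: Bystander: blue toy car 150 x 62 x 50 mm beyond the work. Origin under its centre.
- truck: Bystander: toy lorry, red cab and white box, 240 x 58 x 84 mm, beyond the work. Origin under its centre.
Mind the look-alikes: they are no part of the job. What is shaped like the mast but blue is not meant.

How it is judged:
By the outcome, as a careful person would: the job done as asked, in the order asked, and still so for the second after the job is handed in, with the robot touching nothing.
It also fails if it takes over 67 s, if anything falls off the work surface, if the arm or the gripper's body presses on something with over 40 N, if the wrist force passes 120 N, or if a joint passes its speed limit or range.

### The arm

A 7-joint arm with a two-finger parallel gripper is mounted at the origin on the work surface. World frame = base frame: x ahead of the robot, y to its left, z up, the work surface at z = 0. Lengths are in m, angles in rad, forces in N, time in s.
With the tool pointing down it reaches from about 0.425 to 0.925 m from the base axis. Payload 6.8 kg.
Tool frame: the origin (TCP) lies between the finger pads; the fingertips stand 11 mm ahead of it and the grasp point (between the pads) lies 8 mm behind it; z points along the fingers, y is the line along which they close (so a half turn about z gives the same grasp; the last joint's range is limited). The gripper opens to 85 mm and grips with 20 to 120 N. Pads are 22 mm wide; open, the fingers measure 114 mm over their backs; the gripper's body (76 mm by 85 mm) begins 54 mm behind the grasp point. The pads swing forward as they close: fully open they stand 13 mm farther back than shut.
Start: joints at [1.048, 0.477, 0.022, 1.555, -0.011, 1.109, -0.083], TCP at [0.272, -0.618, 0.242] pointing down, gripper open.
Joint ranges: [-2.96, 2.96], [-0.34, 2.1], [-1.41, 1.46], [0.24, 2.44], [-1.37, 4.51], [0.17, 1.92], [-2.96, 2.96]. Speed limits (rad/s): [2.39, 2.39, 3.14, 3.14, 3.14, 3.14, 3.14].

### API

Orientations are given as a rotation vector (axis times angle).
In Python, from bench import r gives the robot as it stands.
- The arm moves only by the tool send_rows, never from a script. Its argument "deltas" is a list of rows, each an object of numbers: "dx", "dy", "dz": the shift along the world's x, y, z in mm; "rx", "ry", "rz": the turn, a rotation vector about the world's x, y, z in degrees. A call has 1 to 5 rows; each row is the pose to reach, as a shift and turn from the pose commanded when the call began; what a row does not reach only later rows make up. A row lasts 1/12 s, in which the tool goes at most 41.7 mm and 7.16 degrees, less where a joint would pass 70% of its speed; a pose out of reach is approached as far as the arm can. A call with a gripper value outside its range is refused whole. "jaw" is the finger opening in mm, from 0 to 85.4, set as the call begins (left out, the last holds). The fingers move at their own pace and stop on an object; "newtons" is the grip in N (left out, the last holds). Time passes only in rows, so rows that repeat a pose let the fingers close. It gives the time, the measured TCP pose, the force, the opening and the grip force at its end, in the units of the state.
- r.get_obs(): the state, without advancing time (a new reading comes with each control period).
- r.grab_frame(name): name is "scene" or "side" or "wrist"; returns a dict with "frame" (400x640x3 uint8, blue, green, red), "z_map" (400x640 float32, m along the optical axis (not along the pixel's ray), 0 where there is no reading), "vertical_fov" (degrees; the focal length in pixels is half the picture's height over the tangent of half this angle, whatever the lens; pixels are square), "cx", "cy" (the principal point, pixels), "xyz" and "orientation" of the camera in the world. Camera axes: x right, y down, z forward; pixel columns grow to the right and rows downward; lengths in m; the calibration is good to about 2 mm. A picture is of the moment at which its call begins.
- r.hand_in(): hands the job in; it is judged then, once.
The state is a dict: "clock": time; "joints": joint angles; "qvel": joint speeds; "tau": joint torques, N m; "tcp_pos": TCP position; "orientation": TCP orientation; "contact_force": force on the tool from outside, world axes, zero at the start; "moment": the same for the moment, N m; "grip_width": finger opening in m; "gripper_force": force on a finger pad.
Only numpy, scipy, OpenCV 4.12 (cv2) and the standard library are available. Lean on these libraries where they do the work, as an engineer would, in place of code of your own. Each camera call takes 0.05 s, during which the arm holds its last target. There are 200 camera calls.

## Working session

There is one attempt and no reset: what is moved stays moved. The work goes in short steps, Python scripts to look and compute and a tool call to move; the robot and the scene stay as the last step left them, time stands still between calls to the robot, and variables do not carry over. Pictures are saved under pics/ and viewed, at most 10 in all, crops included, and the job is handed in when it is done.

Besides the shell and the picture viewer there is one more tool, called after "Call:" as name([rows], argument=value, ...), one row to a line, values as JSON. send_rows: Moves the arm, as the interface text tells. Its arguments: {"type":"object","properties":{"deltas":{"type":"array","items":{"type":"object","properties":{"dx":{"type":"number"},"dy":{"type":"number"},"dz":{"type":"number"},"rx":{"type":"number"},"ry":{"type":"number"},"rz":{"type":"number"}}}},"jaw":{"type":"number"},"newtons":{"type":"number"}},"required":["deltas"]}

```bash
mkdir -p pics; cat > h.py <<'E'
import numpy as np,cv2,pickle
from bench import r
from scipy.spatial.transform import Rotation as R
def grab(n,save=None):
    f=r.grab_frame(n)
    if save: pickle.dump(f,open(save+'.pkl','wb')); cv2.imwrite(f'pics/{save}.png',f['frame'])
    return f
def cloud(f):
    o=np.array(f['orientation'],float)
    M=R.from_rotvec(o).as_matrix() if o.size==3 else o.reshape(3,3)
    z=f['z_map'];h,w=z.shape;F=h/2/np.tan(np.radians(f['vertical_fov'])/2)
    v,u=np.mgrid[:h,:w]
    P=np.stack([(u-f['cx'])/F*z,(v-f['cy'])/F*z,z],-1)
    P=P@M.T+np.array(f['xyz']); P[z==0]=np.nan
    return P
E
python3 - <<'E'
from h import *
for n in ['scene','side']:
    f=grab(n,n+'0'); print(n,f['xyz'],f['orientation'],f['vertical_fov'],f['cx'],f['cy'])
o=r.get_obs();print(o['tcp_pos'],o['orientation'],o['clock'])
E
```

```text
scene [1.10476929 0.92773651 0.80133551] [-0.59633354 -2.47114407  1.36742509] 43.9346409413734 322.25369589822793 196.82119586488867
side [0.06278232 0.53595209 0.62325671] [-0.98383678  2.27545442 -1.24293808] 56.45272853290897 327.84879433997946 196.17028446156093
[ 0.27180925 -0.61731707  0.2414258 ] [-3.07276746e+00 -6.46621674e-01  7.12882947e-04] 0.1
```

View pics/scene0.png

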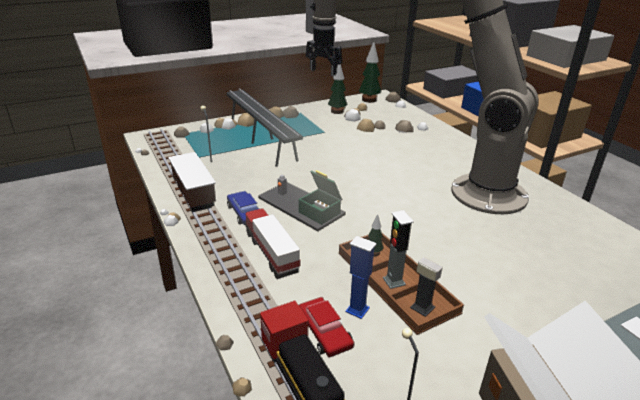

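View pics/side0.png

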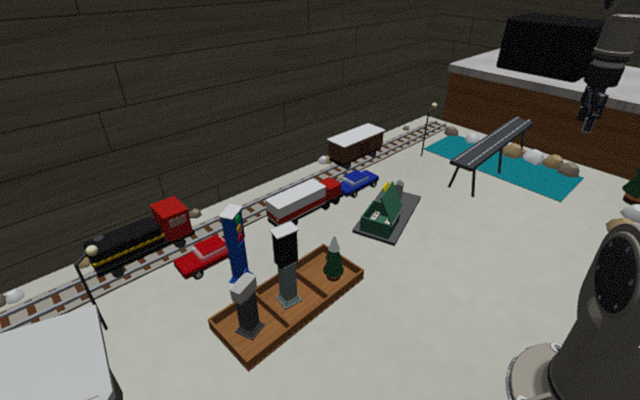

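The scene view shows the mast in the tray's middle bay (head about (401,230), foot (396,280)). The blue look-alike is at (360,280), the stub at (282,184) and the open green cover at (325,185). In the side view the mast is at (286,265), the cover at (390,205) and the stub at (400,188).

```bash
cat > m.py <<'E'
from h import *
S=pickle.load(open('scene0.pkl','rb'));D=pickle.load(open('side0.pkl','rb'))
def box(f,u0,u1,v0,v1):
    P=cloud(f)[v0:v1,u0:u1].reshape(-1,3);C=f['frame'][v0:v1,u0:u1].reshape(-1,3).astype(int)
    k=~np.isnan(P[:,0]);return P[k],C[k]
def rect(P):
    (c,s,a)=cv2.minAreaRect((P[:,:2]*1000).astype(np.float32));return np.round(c,1),np.round(s,1),round(a,1),len(P)
for n,f,b in [('scene',S,(255,350,165,230)),('side',D,(350,425,175,245))]:
    P,C=box(f,*b)
    k=(P[:,2]>.008)&(P[:,2]<.017);print(n,'plinth',rect(P[k]),P[k,2].mean())
    k=(P[:,2]>.003+.0)&(P[:,2]<.2);print(n,'all',rect(P[k]))
    g=(C[:,1]>C[:,2]+12)&(P[:,2]>.065);Q=P[g];print(n,'cover',rect(Q),Q[:,2].max());c=Q.mean(0);w=np.linalg.svd(Q-c)[2];print(c,w[2],w[0])
    y=(C[:,2]>150)&(C[:,1]>130)&(C[:,0]<90)&(P[:,2]>.06);print('tab',P[y].mean(0) if y.any() else 0,y.sum())
    o=(C[:,2]>C[:,1]+50)&(P[:,2]>.02)&(P[:,2]<.08)&(C[:,2]>C[:,0]+50);print('orange',P[o].mean(0) if o.any() else 0,o.sum())
for n,f,b in [('scene',S,(385,418,205,295)),('side',D,(270,303,220,310))]:
    P,C=box(f,*b)
    for lo,hi in [(.12,.18),(.182,.2),(.05,.1),(.008,.012)]:
        k=(P[:,2]>lo)&(P[:,2]<hi);Q=P[k];
        if len(Q)>5:
            m=np.median(Q,0);Q=Q[np.linalg.norm(Q[:,:2]-m[:2],axis=1)<.05];print(n,lo,rect(Q),np.round(Q.min(0),3),np.round(Q.max(0),3))
def crop(f,u0,u1,v0,v1):
    return cv2.resize(f['frame'][v0:v1,u0:u1],(400,400*(v1-v0)//(u1-u0)),interpolation=cv2.INTER_CUBIC)[:560]
a=[crop(S,250,350,160,240),crop(D,345,430,170,245)];b=[crop(S,370,440,200,300),crop(D,255,325,210,310)]
def hc(l):
    h=min(x.shape[0] for x in l);return np.hstack([x[:h] for x in l])
cv2.imwrite('pics/c1.png',hc(a));cv2.imwrite('pics/c2.png',hc(b))
E
python3 m.py
```

```text
scene plinth (array([ 564. , -188.9]), array([124.7, 252.6]), 18.8, 1071) 0.011495913298592488
scene all (array([ 552.3, -191.7]), array([486.6, 309.9]), 64.9, 3245)
scene cover (array([ 532. , -122.4]), array([ 5.5, 88.1]), 17.7, 19) 0.132669725651829
[ 0.53006298 -0.11576772  0.12829378] [-0.74753757 -0.24543984  0.61720893] [-0.30211826  0.95318003  0.01312944]
tab 0 0
orange [ 0.71245064 -0.12482683  0.0657699 ] 99
side plinth (array([ 601.7, -186.4]), array([191.2, 270.1]), 19.4, 926) 0.01186602114719541
side all (array([ 618.9, -221.5]), array([219.9, 410.6]), 28.5, 2895)
side cover (array([ 516.9, -127. ]), array([36.5, 94.3]), 18.6, 495) 0.13282349642369784
[ 0.51503981 -0.12280609  0.09964294] [-0.84659245 -0.29113893  0.4455551 ] [-0.28858406  0.95448465  0.07535445]
tab [ 0.53676287 -0.12290685  0.14123709] 21
orange 0 0
scene 0.12 (array([520.5, 217.8]), array([23.9, 49.4]), 23.3, 410) [0.5  0.19 0.12] [0.528 0.238 0.18 ]
scene 0.182 (array([511.6, 213.6]), array([50., 33.]), 81.2, 221) [0.492 0.188 0.182] [0.53  0.239 0.195]
scene 0.05 (array([518.6, 219.6]), array([25.8, 39.4]), 38.1, 274) [0.497 0.196 0.05 ] [0.528 0.232 0.1  ]
scene 0.008 (array([509.8, 232.5]), array([45.9, 71. ]), 2.5, 72) [0.485 0.198 0.008] [0.533 0.267 0.012]
side 0.12 (array([504. , 221.3]), array([47.6, 23.2]), 52.5, 591) [0.496 0.195 0.12 ] [0.528 0.238 0.18 ]
side 0.182 (array([512.7, 214.7]), array([46.7, 33.2]), 83.7, 347) [0.495 0.191 0.182] [0.531 0.239 0.195]
side 0.05 (array([507.2, 222.5]), array([39.8, 21.6]), 35.3, 327) [0.495 0.203 0.05 ] [0.53  0.231 0.1  ]
side 0.008 (array([517.6, 214.9]), array([41.3, 52.2]), 83.5, 89) [0.49  0.196 0.008] [0.545 0.238 0.012]
```

View pics/c1.png

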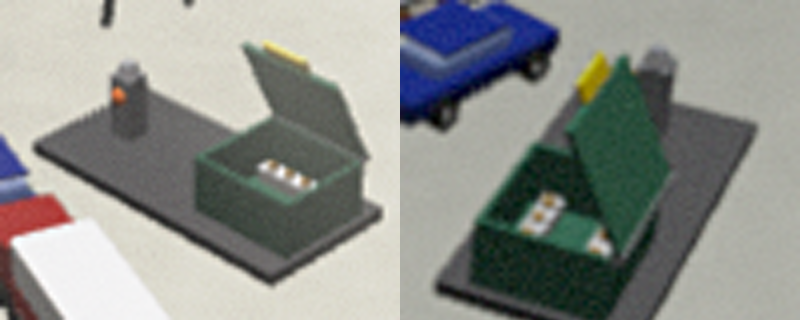

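View pics/c2.png

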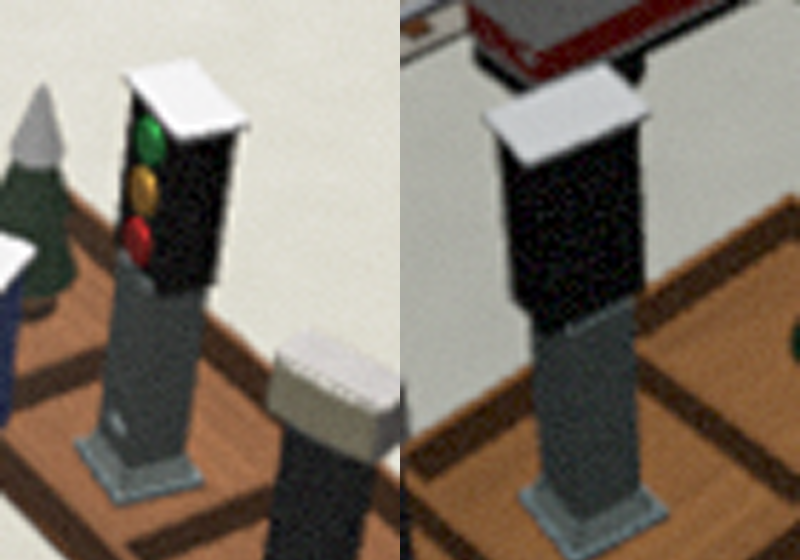

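The crops show the mast's lamps facing +x and slightly −y, with the stub's orange button on the plinth's +x side. The cover leans about 63° open, with its hinge on the −x side. Next I refine the stub and mast axes.

```bash
cat > m2.py <<'E'
from h import *
from scipy.optimize import least_squares
S=pickle.load(open('scene0.pkl','rb'));D=pickle.load(open('side0.pkl','rb'))
def near(f,c,rad,lo,hi):
    P=cloud(f).reshape(-1,3);C=f['frame'].reshape(-1,3).astype(int)
    k=(np.hypot(P[:,0]-c[0],P[:,1]-c[1])<rad)&(P[:,2]>lo)&(P[:,2]<hi);return P[k],C[k]
def fit(Ps,hx,hy,c0,yaw0):  # square outline, signed distance robust
    Q=np.vstack(Ps)[:,:2]*1000
    def res(p):
        c,s=np.cos(p[2]),np.sin(p[2]);d=Q-p[:2];a=abs(d@[c,s])-hx;b=abs(d@[-s,c])-hy
        return np.where((a>0)&(b>0),np.hypot(a,b),np.maximum(a,b))
    o=least_squares(res,[c0[0]*1e3,c0[1]*1e3,yaw0],loss='soft_l1',f_scale=1.)
    return np.round(o.x[:2],1),np.round(np.degrees(o.x[2]),1),len(Q),round(np.median(abs(o.fun)),2)
y=np.radians(18);c=(.589,-.265);s=[near(f,c,.03,.022,.06)[0] for f in (S,D)]
print('stub',fit(s,10,10,c,y),[fit([q],10,10,c,y) for q in s])
c=(.512,.214);y=np.radians(-8)
s=[near(f,c,.035,.118,.178)[0] for f in (S,D)];print('head',fit(s,13,21,c,y),[fit([q],13,21,c,y) for q in s])
s=[near(f,c,.035,.03,.1)[0] for f in (S,D)];print('tube',fit(s,13.75,13.75,c,y),[fit([q],13.75,13.75,c,y) for q in s])
for f in (S,D):
    P,C=near(f,c,.035,.185,.205);print('top z',np.median(P[:,2]))
    P=cloud(f).reshape(-1,3);C=f['frame'].reshape(-1,3).astype(int)
    k=(P[:,2]>.14)&(P[:,2]<.2)&(abs(P[:,0]-.6)<.2)&(abs(P[:,1]-.2)<.25)&(np.hypot(P[:,0]-.512,P[:,1]-.214)>.05);print('blue',P[k].min(0),P[k].max(0))
    k=(P[:,2]>.008)&(P[:,2]<.016)&(abs(P[:,0]-.564)<.12)&(abs(P[:,1]+.189)<.16)&(C.max(1)<100);Q=P[k]
    d=Q[:,:2]-[.564,-.189];a=np.radians(18);u=d@[np.cos(a),np.sin(a)];v=d@[-np.sin(a),np.cos(a)];print('plinth pct',np.percentile(u,[.5,99.5]),np.percentile(v,[.5,99.5]))
E
python3 m2.py
```

```text
stub (array([ 591.8, -266.3]), np.float64(18.2), 157, np.float64(1.18)) [(array([ 591.3, -266.6]), np.float64(21.3), 97, np.float64(1.16)), (array([ 592.7, -266. ]), np.float64(15.0), 60, np.float64(0.76))]
head (array([512.4, 214. ]), np.float64(-7.1), 1011, np.float64(0.76)) [(array([511.2, 213.3]), np.float64(-7.5), 416, np.float64(0.89)), (array([512.8, 214.6]), np.float64(-7.3), 595, np.float64(0.44))]
tube (array([512.2, 214.2]), np.float64(-7.6), 825, np.float64(0.77)) [(array([510.5, 213.7]), np.float64(-7.9), 374, np.float64(0.84)), (array([512.8, 214.8]), np.float64(-7.7), 451, np.float64(0.39))]
top z 0.19199919960328637
blue [0.61372439 0.22494264 0.14000182] [0.66032918 0.27831017 0.1900966 ]
plinth pct [-0.04579108  0.06306911] [-0.12016323  0.12581585]
top z 0.1928157216223635
blue [0.61524063 0.2257038  0.14006503] [0.65973016 0.27974128 0.18997711]
plinth pct [-0.06029998  0.05860717] [-0.12418911  0.12508557]
```

Call:
send_rows([
  {"dx": 18, "dy": 36.5, "dz": 4, "rz": -6.2},
  {"dx": 36, "dy": 73, "dz": 8, "rz": -12.5},
  {"dx": 54, "dy": 109.5, "dz": 12, "rz": -18.7},
  {"dx": 72, "dy": 146, "dz": 16, "rz": -25},
  {"dx": 90, "dy": 182.5, "dz": 20, "rz": -31.2},
], jaw=75, newtons=50)

```text
$.deltas[0]: bad value
```

Call:
send_rows([
  {"dx": 18, "dy": 36.5, "dz": 4},
  {"dx": 36, "dy": 73, "dz": 8},
  {"dx": 54, "dy": 109.5, "dz": 12},
  {"dx": 72, "dy": 146, "dz": 16},
  {"dx": 90, "dy": 182.5, "dz": 20},
])

```text
$.deltas[0]: bad value
```

Call:
send_rows([
  {"dx": 8, "dy": 40, "dz": 2},
  {"dx": 16, "dy": 80, "dz": 4},
  {"dx": 24, "dy": 120, "dz": 6},
  {"dx": 30, "dy": 160, "dz": 8},
  {"dx": 36, "dy": 200, "dz": 8},
])

```text
$.deltas[0]: bad value
```

Call:
send_rows([
  {"dx": 18, "dy": 36, "dz": 4, "rx": 0, "ry": 0, "rz": -6.2},
  {"dx": 36, "dy": 73, "dz": 8, "rx": 0, "ry": 0, "rz": -12.5},
  {"dx": 54, "dy": 109, "dz": 12, "rx": 0, "ry": 0, "rz": -18.7},
  {"dx": 72, "dy": 146, "dz": 16, "rx": 0, "ry": 0, "rz": -25},
  {"dx": 90, "dy": 182, "dz": 20, "rx": 0, "ry": 0, "rz": -31.2},
], jaw=75, newtons=50)

```text
clock: 0.52
tcp_pos: [0.3623, -0.4336, 0.262]
orientation: [-3.134, 0.212, 0.001]
contact_force: [1.3, 1.2, -0.6]
grip_width: 0.0753
gripper_force: 0.0
```

Call:
send_rows([
  {"dx": 18, "dy": 36, "dz": 4, "rx": 0, "ry": 0, "rz": 0},
  {"dx": 36, "dy": 73, "dz": 8, "rx": 0, "ry": 0, "rz": 0},
  {"dx": 54, "dy": 109, "dz": 12, "rx": 0, "ry": 0, "rz": 0},
  {"dx": 72, "dy": 146, "dz": 16, "rx": 0, "ry": 0, "rz": 0},
  {"dx": 90, "dy": 182, "dz": 20, "rx": 0, "ry": 0, "rz": 0},
])

```text
clock: 0.93
tcp_pos: [0.4523, -0.2516, 0.2823]
orientation: [-3.135, 0.203, 0.001]
contact_force: [1.0, -0.1, 0.6]
grip_width: 0.0746
gripper_force: 0.0
```

Call:
send_rows([
  {"dx": 8, "dy": 40, "dz": 0, "rx": 0, "ry": 0, "rz": 0},
  {"dx": 16, "dy": 80, "dz": 0, "rx": 0, "ry": 0, "rz": 0},
  {"dx": 24, "dy": 120, "dz": 0, "rx": 0, "ry": 0, "rz": 0},
  {"dx": 32, "dy": 160, "dz": 0, "rx": 0, "ry": 0, "rz": 0},
  {"dx": 40, "dy": 200, "dz": 0, "rx": 0, "ry": 0, "rz": 0},
])

```text
clock: 1.35
tcp_pos: [0.4917, -0.0519, 0.2822]
orientation: [3.135, -0.204, -0.0]
contact_force: [1.1, -0.1, 0.7]
grip_width: 0.0749
gripper_force: 0.0
```

Call:
send_rows([
  {"dx": 4, "dy": 40, "dz": 0, "rx": 0, "ry": 0, "rz": 0},
  {"dx": 8, "dy": 80, "dz": 0, "rx": 0, "ry": 0, "rz": 0},
  {"dx": 12, "dy": 120, "dz": 0, "rx": 0, "ry": 0, "rz": 0},
  {"dx": 16, "dy": 160, "dz": 0, "rx": 0, "ry": 0, "rz": 0},
  {"dx": 20, "dy": 200, "dz": 0, "rx": 0, "ry": 0, "rz": 0},
])

```text
clock: 1.77
tcp_pos: [0.5116, 0.148, 0.2821]
orientation: [3.135, -0.204, -0.0]
contact_force: [-0.2, 0.0, -1.3]
grip_width: 0.0748
gripper_force: 0.0
```

Call:
send_rows([
  {"dx": 0, "dy": 35, "dz": 0, "rx": 0, "ry": 0, "rz": 0},
  {"dx": 0.5, "dy": 66, "dz": -5, "rx": 0, "ry": 0, "rz": 0},
  {"dx": 0.5, "dy": 66, "dz": -40, "rx": 0, "ry": 0, "rz": 0},
  {"dx": 0.5, "dy": 66, "dz": -70, "rx": 0, "ry": 0, "rz": 0},
  {"dx": 0.5, "dy": 66, "dz": -70, "rx": 0, "ry": 0, "rz": 0},
])

```text
clock: 2.18
tcp_pos: [0.5089, 0.2109, 0.2065]
orientation: [3.13, -0.201, -0.015]
contact_force: [-0.5, -3.1, -0.8]
grip_width: 0.0753
gripper_force: 0.0
```

```bash
python3 - <<'E'
from h import *
o=r.get_obs();print(o['tcp_pos'],o['orientation'])
a=grab('wrist','w1');b=grab('side','s1')
cv2.imwrite('pics/v1.png',np.hstack([cv2.resize(a['frame'],(400,250)),cv2.resize(b['frame'][120:320,180:500],(400,250))]))
E
```

```text
[0.50888106 0.21087355 0.20652087] [ 3.13010664 -0.20088683 -0.01453942]
```

View pics/v1.png

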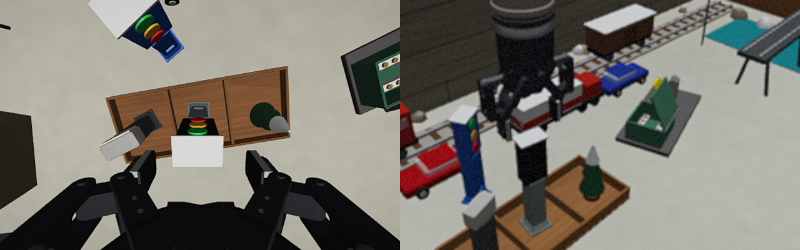

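The wrist view shows the white cap (198,150) centred between the fingers (145 and 248), and the side view shows the gripper just above the head with the neighbours clear. Next: go down and grip.

Call:
send_rows([
  {"dx": 0, "dy": 0, "dz": -20, "rx": 0, "ry": 0, "rz": 0},
  {"dx": 0, "dy": 0, "dz": -38, "rx": 0, "ry": 0, "rz": 0},
  {"dx": 0, "dy": 0, "dz": -55, "rx": 0, "ry": 0, "rz": 0},
  {"dx": 0, "dy": 0, "dz": -55, "rx": 0, "ry": 0, "rz": 0},
  {"dx": 0, "dy": 0, "dz": -55, "rx": 0, "ry": 0, "rz": 0},
])

```text
clock: 2.7
tcp_pos: [0.5133, 0.2121, 0.1587]
orientation: [-3.134, 0.205, -0.002]
contact_force: [1.2, -1.0, 0.9]
grip_width: 0.075
gripper_force: 0.0
```

Call:
send_rows([
  {"dx": 0, "dy": 0, "dz": 0, "rx": 0, "ry": 0, "rz": 0},
  {"dx": 0, "dy": 0, "dz": 0, "rx": 0, "ry": 0, "rz": 0},
  {"dx": 0, "dy": 0, "dz": 0, "rx": 0, "ry": 0, "rz": 0},
  {"dx": 0, "dy": 0, "dz": 0, "rx": 0, "ry": 0, "rz": 0},
  {"dx": 0, "dy": 0, "dz": 0, "rx": 0, "ry": 0, "rz": 0},
], jaw=35, newtons=50)

```text
clock: 3.12
tcp_pos: [0.5136, 0.2127, 0.159]
orientation: [-3.134, 0.204, -0.004]
contact_force: [-1.2, -0.2, 7.4]
grip_width: 0.0416
gripper_force: 50.7
```

Call:
send_rows([
  {"dx": 0, "dy": 0, "dz": 8, "rx": 0, "ry": 0, "rz": 0},
  {"dx": 0, "dy": 0, "dz": 25, "rx": 0, "ry": 0, "rz": 0},
  {"dx": 0, "dy": 0, "dz": 55, "rx": 0, "ry": 0, "rz": 0},
  {"dx": 0, "dy": 0, "dz": 88, "rx": 0, "ry": 0, "rz": 0},
  {"dx": 0, "dy": 0, "dz": 120, "rx": 0, "ry": 0, "rz": 0},
], newtons=60)

```text
clock: 3.53
tcp_pos: [0.5119, 0.212, 0.2789]
orientation: [3.135, -0.203, -0.002]
contact_force: [0.8, 0.6, -1.4]
grip_width: 0.0412
gripper_force: 60.9
```

Call:
send_rows([
  {"dx": 2, "dy": -15, "dz": 25, "rx": 0, "ry": 0, "rz": 5},
  {"dx": 6, "dy": -40, "dz": 45, "rx": 0, "ry": 0, "rz": 10},
  {"dx": 12, "dy": -75, "dz": 55, "rx": 0, "ry": 0, "rz": 15},
  {"dx": 18, "dy": -110, "dz": 55, "rx": 0, "ry": 0, "rz": 20},
  {"dx": 24, "dy": -145, "dz": 55, "rx": 0, "ry": 0, "rz": 25.7},
])

```text
clock: 3.95
tcp_pos: [0.5366, 0.066, 0.3339]
orientation: [3.1, 0.507, 0.003]
contact_force: [1.0, 0.5, -0.6]
grip_width: 0.0412
gripper_force: 61.1
```

Call:
send_rows([
  {"dx": 7, "dy": -37, "dz": 0, "rx": 0, "ry": 0, "rz": 0},
  {"dx": 14, "dy": -74, "dz": 0, "rx": 0, "ry": 0, "rz": 0},
  {"dx": 21, "dy": -111, "dz": 0, "rx": 0, "ry": 0, "rz": 0},
  {"dx": 28, "dy": -148, "dz": 0, "rx": 0, "ry": 0, "rz": 0},
  {"dx": 35, "dy": -185, "dz": 0, "rx": 0, "ry": 0, "rz": 0},
])

```text
clock: 4.37
tcp_pos: [0.5712, -0.1195, 0.3328]
orientation: [-3.102, -0.499, -0.0]
contact_force: [1.3, 0.7, -1.1]
grip_width: 0.0413
gripper_force: 61.0
```

Call:
send_rows([
  {"dx": 4, "dy": -37, "dz": 0, "rx": 0, "ry": 0, "rz": 0},
  {"dx": 8, "dy": -74, "dz": 0, "rx": 0, "ry": 0, "rz": 0},
  {"dx": 12, "dy": -108, "dz": 0, "rx": 0, "ry": 0, "rz": 0},
  {"dx": 16, "dy": -135, "dz": 0, "rx": 0, "ry": 0, "rz": 0},
  {"dx": 18, "dy": -148, "dz": 0, "rx": 0, "ry": 0, "rz": 0},
])

```text
clock: 4.78
tcp_pos: [0.5884, -0.2708, 0.3322]
orientation: [3.102, 0.49, -0.002]
contact_force: [0.6, -0.9, -1.3]
grip_width: 0.0416
gripper_force: 61.2
```

Call:
send_rows([
  {"dx": 0, "dy": 0, "dz": -15, "rx": 0, "ry": 0, "rz": 0},
  {"dx": 0, "dy": 0, "dz": -40, "rx": 0, "ry": 0, "rz": 0},
  {"dx": 0, "dy": 0, "dz": -65, "rx": 0, "ry": 0, "rz": 0},
  {"dx": 0, "dy": 0, "dz": -80, "rx": 0, "ry": 0, "rz": 0},
  {"dx": 0, "dy": 0, "dz": -80, "rx": 0, "ry": 0, "rz": 0},
])

```text
clock: 5.2
tcp_pos: [0.5874, -0.2638, 0.2485]
orientation: [-3.097, -0.5, 0.01]
contact_force: [-1.7, 0.2, -1.5]
grip_width: 0.0415
gripper_force: 61.0
```

Call:
send_rows([
  {"dx": 0, "dy": 0, "dz": 0, "rx": 0, "ry": 0, "rz": 0},
  {"dx": 0, "dy": 0, "dz": 0, "rx": 0, "ry": 0, "rz": 0},
  {"dx": 0, "dy": 0, "dz": 0, "rx": 0, "ry": 0, "rz": 0},
])

```text
clock: 5.45
tcp_pos: [0.5905, -0.2657, 0.2543]
orientation: [3.1, 0.499, 0.004]
contact_force: [-0.0, 0.2, -1.4]
grip_width: 0.0417
gripper_force: 61.0
```

```bash
sed '/^y=np.radians(18)/,$d' m2.py > fitlib.py; python3 - <<'E'
from fitlib import *
S=grab('scene','sc2');D=grab('side','sd2')
o=r.get_obs();print(o['tcp_pos'],o['orientation'])
c=(.590,-.266);y=np.radians(18.3)
for lo,hi in [(.12,.155),(.165,.195)]:
    s=[near(f,c,.032,lo,hi)[0] for f in (S,D)];print('tube',lo,fit(s,13.75,13.75,c,y),[fit([q],13.75,13.75,c,y) for q in s])
s=[near(f,c,.028,.02,.06)[0] for f in (S,D)];print('stub',fit(s,10,10,c,y),[fit([q],10,10,c,y) for q in s])
for f in (S,D):
    P=near(f,c,.035,.08,.3)[0];print('bottom',np.percentile(P[:,2],[0,1,3]))
def crop(f,u0,u1,v0,v1): return cv2.resize(f['frame'][v0:v1,u0:u1],(400,500),interpolation=cv2.INTER_CUBIC)
cv2.imwrite('pics/v2.png',np.hstack([crop(S,240,336,95,215),crop(D,352,448,90,210)]))
E
```

```text
[ 0.59026294 -0.26584735  0.25388547] [3.1005814  0.49861904 0.00339809]
tube 0.12 (array([ 588.3, -264.9]), np.float64(20.2), 286, np.float64(1.3)) [(array([ 587. , -265.6]), np.float64(19.5), 149, np.float64(1.28)), (array([ 589.7, -264.4]), np.float64(18.0), 137, np.float64(0.85))]
tube 0.165 (array([ 588.4, -265.3]), np.float64(20.2), 254, np.float64(1.13)) [(array([ 587.6, -265.6]), np.float64(20.7), 126, np.float64(1.02)), (array([ 589.6, -264.8]), np.float64(18.8), 128, np.float64(0.84))]
stub (array([ 591.9, -266.3]), np.float64(21.7), 163, np.float64(1.35)) [(array([ 590.6, -266.9]), np.float64(19.3), 98, np.float64(1.44)), (array([ 593.1, -265.9]), np.float64(18.3), 65, np.float64(0.77))]
bottom [0.09958743 0.10085338 0.10381313]
bottom [0.09832563 0.10100539 0.10321833]
```

View pics/v2.png

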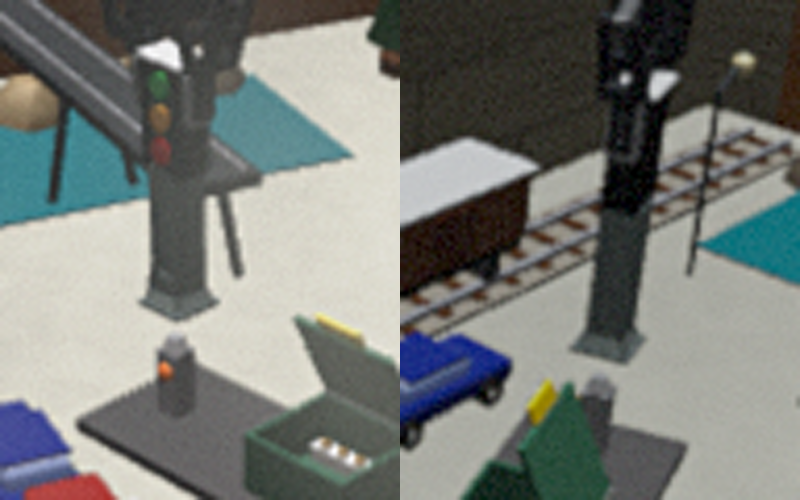

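The lamps face the button's side. Both cameras put the tube 3.3 mm short in x and 1.2 mm off in y from the stub. I'll correct that and lower.

Call:
send_rows([
  {"dx": 3.2, "dy": -1.2, "dz": 0, "rx": 0, "ry": 0, "rz": 0},
  {"dx": 3.2, "dy": -1.2, "dz": -14, "rx": 0, "ry": 0, "rz": 0},
  {"dx": 3.2, "dy": -1.2, "dz": -28, "rx": 0, "ry": 0, "rz": 0},
  {"dx": 3.2, "dy": -1.2, "dz": -34, "rx": 0, "ry": 0, "rz": 0},
  {"dx": 3.2, "dy": -1.2, "dz": -34, "rx": 0, "ry": 0, "rz": 0},
])

```text
clock: 5.97
tcp_pos: [0.592, -0.2668, 0.2168]
orientation: [-3.1, -0.498, 0.004]
contact_force: [0.0, -0.1, -0.9]
grip_width: 0.0413
gripper_force: 61.1
```

Call:
send_rows([
  {"dx": 0, "dy": 0, "dz": -3, "rx": 0, "ry": 0, "rz": 0},
  {"dx": 0, "dy": 0, "dz": -6, "rx": 0, "ry": 0, "rz": 0},
  {"dx": 0, "dy": 0, "dz": -9, "rx": 0, "ry": 0, "rz": 0},
  {"dx": 0, "dy": 0, "dz": -12, "rx": 0, "ry": 0, "rz": 0},
  {"dx": 0, "dy": 0, "dz": -12, "rx": 0, "ry": 0, "rz": 0},
])

```text
clock: 6.38
tcp_pos: [0.5925, -0.2669, 0.2058]
orientation: [-3.101, -0.499, 0.001]
contact_force: [0.1, 0.0, -1.4]
grip_width: 0.0413
gripper_force: 61.1
```

Call:
send_rows([
  {"dx": 0, "dy": 0, "dz": -3, "rx": 0, "ry": 0, "rz": 0},
  {"dx": 0, "dy": 0, "dz": -6, "rx": 0, "ry": 0, "rz": 0},
  {"dx": 0, "dy": 0, "dz": -9, "rx": 0, "ry": 0, "rz": 0},
  {"dx": 0, "dy": 0, "dz": -12, "rx": 0, "ry": 0, "rz": 0},
  {"dx": 0, "dy": 0, "dz": -12, "rx": 0, "ry": 0, "rz": 0},
])

```text
clock: 6.8
tcp_pos: [0.5934, -0.2668, 0.1941]
orientation: [3.102, 0.499, 0.002]
contact_force: [3.2, 0.2, -2.0]
grip_width: 0.0412
gripper_force: 61.1
```

Call:
send_rows([
  {"dx": 0, "dy": 0, "dz": -3, "rx": 0, "ry": 0, "rz": 0},
  {"dx": 0, "dy": 0, "dz": -6, "rx": 0, "ry": 0, "rz": 0},
  {"dx": 0, "dy": 0, "dz": -9, "rx": 0, "ry": 0, "rz": 0},
  {"dx": 0, "dy": 0, "dz": -12, "rx": 0, "ry": 0, "rz": 0},
  {"dx": 0, "dy": 0, "dz": -12, "rx": 0, "ry": 0, "rz": 0},
])

```text
clock: 7.22
tcp_pos: [0.5925, -0.2668, 0.1813]
orientation: [-3.101, -0.499, 0.001]
contact_force: [3.9, 0.7, -3.3]
grip_width: 0.0418
gripper_force: 61.0
```

Call:
send_rows([
  {"dx": 0, "dy": 0, "dz": -3, "rx": 0, "ry": 0, "rz": 0},
  {"dx": 0, "dy": 0, "dz": -6, "rx": 0, "ry": 0, "rz": 0},
  {"dx": 0, "dy": 0, "dz": -9, "rx": 0, "ry": 0, "rz": 0},
  {"dx": 0, "dy": 0, "dz": -12, "rx": 0, "ry": 0, "rz": 0},
  {"dx": 0, "dy": 0, "dz": -13, "rx": 0, "ry": 0, "rz": 0},
])

```text
clock: 7.63
tcp_pos: [0.5922, -0.2668, 0.1683]
orientation: [-3.101, -0.499, 0.002]
contact_force: [2.6, 1.4, -2.6]
grip_width: 0.0415
gripper_force: 61.3
```

Call:
send_rows([
  {"dx": 0, "dy": 0, "dz": -1, "rx": 0, "ry": 0, "rz": 0},
  {"dx": 0, "dy": 0, "dz": -2, "rx": 0, "ry": 0, "rz": 0},
  {"dx": 0, "dy": 0, "dz": -2.5, "rx": 0, "ry": 0, "rz": 0},
  {"dx": 0, "dy": 0, "dz": -2.5, "rx": 0, "ry": 0, "rz": 0},
])

```text
clock: 7.97
tcp_pos: [0.5924, -0.267, 0.1666]
orientation: [-3.102, -0.498, 0.001]
contact_force: [2.1, 0.9, -2.1]
grip_width: 0.0414
gripper_force: 61.2
```

Call:
send_rows([
  {"dx": 0, "dy": 0, "dz": -1, "rx": 0, "ry": 0, "rz": 0},
  {"dx": 0, "dy": 0, "dz": -2, "rx": 0, "ry": 0, "rz": 0},
  {"dx": 0, "dy": 0, "dz": -2, "rx": 0, "ry": 0, "rz": 0},
])

```text
clock: 8.22
tcp_pos: [0.5927, -0.2671, 0.1661]
orientation: [3.102, 0.498, -0.0]
contact_force: [-1.0, 1.3, 8.0]
grip_width: 0.0414
gripper_force: 62.3
```

Contact with the plinth shows (8 N up), so I press a little more and then look.

Call:
send_rows([
  {"dx": 0, "dy": 0, "dz": -1, "rx": 0, "ry": 0, "rz": 0},
  {"dx": 0, "dy": 0, "dz": -1.5, "rx": 0, "ry": 0, "rz": 0},
  {"dx": 0, "dy": 0, "dz": -1.5, "rx": 0, "ry": 0, "rz": 0},
])

```text
clock: 8.47
tcp_pos: [0.5929, -0.267, 0.1661]
orientation: [3.101, 0.498, 0.001]
contact_force: [-4.0, 3.7, 16.8]
grip_width: 0.0412
gripper_force: 63.3
```

```bash
python3 - <<'E'
from fitlib import *
S=grab('scene','sc3');D=grab('side','sd3')
c=(.591,-.266);y=np.radians(18.3)
for f in (S,D):
    print(fit([near(f,c,.03,.04,.1)[0]],13.75,13.75,c,y))
def crop(f,u0,u1,v0,v1): return cv2.resize(f['frame'][v0:v1,u0:u1],(400,500),interpolation=cv2.INTER_CUBIC)
cv2.imwrite('pics/v3.png',np.hstack([crop(S,250,314,120,200),crop(D,372,436,120,200)]))
E
```

```text
(array([ 589.2, -267. ]), np.float64(21.3), 219, np.float64(1.14))
(array([ 591.7, -265.6]), np.float64(14.8), 190, np.float64(0.78))
```

View pics/v3.png

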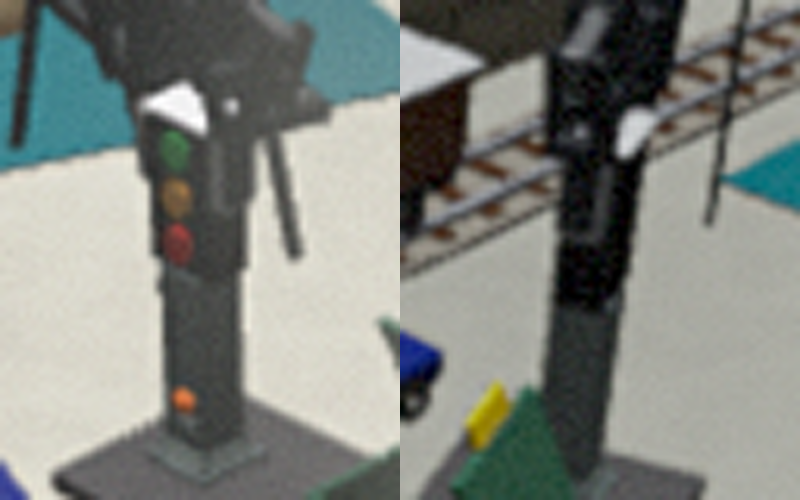

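The scene crop shows the orange button out through the hole at about (183,400), with the foot flat on the plinth. Release and rise.

Call:
send_rows([
  {"dx": 0, "dy": 0, "dz": 1.5, "rx": 0, "ry": 0, "rz": 0},
  {"dx": 0, "dy": 0, "dz": 2, "rx": 0, "ry": 0, "rz": 0},
  {"dx": 0, "dy": 0, "dz": 2, "rx": 0, "ry": 0, "rz": 0},
  {"dx": 0, "dy": 0, "dz": 2, "rx": 0, "ry": 0, "rz": 0},
  {"dx": 0, "dy": 0, "dz": 2, "rx": 0, "ry": 0, "rz": 0},
], jaw=70)

```text
clock: 8.98
tcp_pos: [0.5923, -0.2671, 0.1648]
orientation: [-3.102, -0.498, 0.002]
contact_force: [-0.4, -0.7, -0.1]
grip_width: 0.0701
gripper_force: 0.0
```

Call:
send_rows([
  {"dx": 0, "dy": 0, "dz": 15, "rx": 0, "ry": 0, "rz": 0},
  {"dx": 0, "dy": 0, "dz": 40, "rx": 0, "ry": 0, "rz": 0},
  {"dx": 0, "dy": 0, "dz": 70, "rx": 0, "ry": 0, "rz": 0},
  {"dx": 0, "dy": 0, "dz": 95, "rx": 0, "ry": 0, "rz": 0},
  {"dx": 0, "dy": 0, "dz": 110, "rx": 0, "ry": 0, "rz": 0},
])

```text
clock: 9.4
tcp_pos: [0.5936, -0.2674, 0.2783]
orientation: [3.1, 0.498, 0.004]
contact_force: [0.1, -0.1, 0.0]
grip_width: 0.0704
gripper_force: 0.0
```

Call:
send_rows([
  {"dx": -20, "dy": 24, "dz": 0, "rx": 0, "ry": 0, "rz": 0},
  {"dx": -42, "dy": 51, "dz": 0, "rx": 0, "ry": 0, "rz": 0},
  {"dx": -65, "dy": 79, "dz": 0, "rx": 0, "ry": 0, "rz": 0},
  {"dx": -88, "dy": 106, "dz": 0, "rx": 0, "ry": 0, "rz": 0},
  {"dx": -107, "dy": 130, "dz": -5, "rx": 0, "ry": 0, "rz": 0},
], jaw=0, newtons=30)

```text
clock: 9.82
tcp_pos: [0.4844, -0.1355, 0.2707]
orientation: [3.101, 0.499, 0.001]
contact_force: [1.1, 0.1, 0.1]
grip_width: 0.0093
gripper_force: 0.0
```

Call:
send_rows([
  {"dx": 0, "dy": 0, "dz": -30, "rx": 0, "ry": 0, "rz": 0},
  {"dx": 0, "dy": 0, "dz": -65, "rx": 0, "ry": 0, "rz": 0},
  {"dx": 0, "dy": 0, "dz": -95, "rx": 0, "ry": 0, "rz": 0},
  {"dx": 0, "dy": 0, "dz": -115, "rx": 0, "ry": 0, "rz": 0},
  {"dx": 0, "dy": 0, "dz": -115, "rx": 0, "ry": 0, "rz": 0},
])

```text
clock: 10.23
tcp_pos: [0.4825, -0.1364, 0.1513]
orientation: [-3.099, -0.499, 0.012]
contact_force: [0.0, -0.1, -0.3]
grip_width: -0.0002
gripper_force: 0.0
```

```bash
python3 - <<'E'
from fitlib import *
S=grab('scene','sc4');D=grab('side','sd4')
o=r.get_obs();print(o['tcp_pos'],o['orientation'])
def crop(f,u0,u1,v0,v1): return cv2.resize(f['frame'][v0:v1,u0:u1],(400,400),interpolation=cv2.INTER_CUBIC)
cv2.imwrite('pics/v4.png',np.hstack([crop(S,250,360,120,230),crop(D,345,455,130,240)]))
E
```

```text
[ 0.48553798 -0.13693312  0.15525842] [-3.10117737e+00 -4.98571712e-01  1.99403079e-03]
```

View pics/v4.png

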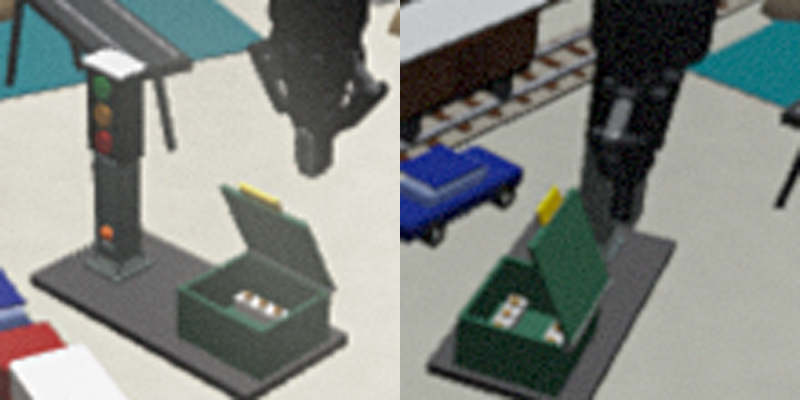

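The mast stands on the plinth with its button out at (105,232). The closed fingers hang on the hinge side of the cover, at (312,165) in the scene crop and (620,215) in the side crop. Next: push the cover over along its arc.

Call:
send_rows([
  {"dx": 14, "dy": 4.6, "dz": -18, "rx": 0, "ry": 0, "rz": 0},
  {"dx": 24, "dy": 8, "dz": -23, "rx": 0, "ry": 0, "rz": 0},
  {"dx": 34, "dy": 11.4, "dz": -28, "rx": 0, "ry": 0, "rz": 0},
  {"dx": 44, "dy": 14.5, "dz": -34, "rx": 0, "ry": 0, "rz": 0},
  {"dx": 52, "dy": 17, "dz": -41, "rx": 0, "ry": 0, "rz": 0},
])

```text
clock: 10.75
tcp_pos: [0.5392, -0.1194, 0.1148]
orientation: [3.101, 0.499, 0.002]
contact_force: [-0.2, 0.6, 2.2]
grip_width: 0.0005
gripper_force: 0.8
```

Call:
send_rows([
  {"dx": 7, "dy": 2.4, "dz": -9, "rx": 0, "ry": 0, "rz": 0},
  {"dx": 12, "dy": 4.2, "dz": -19, "rx": 0, "ry": 0, "rz": 0},
  {"dx": 16, "dy": 5.4, "dz": -29, "rx": 0, "ry": 0, "rz": 0},
  {"dx": 18, "dy": 6, "dz": -38, "rx": 0, "ry": 0, "rz": 0},
  {"dx": 18, "dy": 6, "dz": -38, "rx": 0, "ry": 0, "rz": 0},
])

```text
clock: 11.17
tcp_pos: [0.5562, -0.1136, 0.075]
orientation: [-3.101, -0.499, 0.0]
contact_force: [0.6, 0.3, 0.4]
grip_width: 0.0001
gripper_force: 0.0
```

Call:
send_rows([
  {"dx": 0, "dy": 0, "dz": -1.5, "rx": 0, "ry": 0, "rz": 0},
  {"dx": 0, "dy": 0, "dz": -2.5, "rx": 0, "ry": 0, "rz": 0},
  {"dx": 0, "dy": 0, "dz": -2.5, "rx": 0, "ry": 0, "rz": 0},
])

```text
clock: 11.42
tcp_pos: [0.5559, -0.114, 0.0745]
orientation: [3.102, 0.498, 0.001]
contact_force: [-1.7, 1.5, 9.0]
grip_width: 0.0003
gripper_force: 4.7
```

Call:
send_rows([
  {"dx": 0, "dy": 0, "dz": -1.5, "rx": 0, "ry": 0, "rz": 0},
  {"dx": 0, "dy": 0, "dz": -1.5, "rx": 0, "ry": 0, "rz": 0},
])

```text
clock: 11.58
tcp_pos: [0.556, -0.114, 0.0742]
orientation: [3.101, 0.498, 0.001]
contact_force: [-6.6, 1.1, 21.5]
grip_width: -0.0
gripper_force: 10.7
```

Call:
send_rows([
  {"dx": 0, "dy": 0, "dz": 10, "rx": 0, "ry": 0, "rz": 0},
  {"dx": 0, "dy": 0, "dz": 40, "rx": 0, "ry": 0, "rz": 0},
  {"dx": -10, "dy": 10, "dz": 80, "rx": 0, "ry": 0, "rz": 0},
  {"dx": -20, "dy": 40, "dz": 110, "rx": 0, "ry": 0, "rz": 0},
  {"dx": -20, "dy": 70, "dz": 130, "rx": 0, "ry": 0, "rz": 0},
])

```text
clock: 12.0
tcp_pos: [0.5347, -0.046, 0.2044]
orientation: [3.101, 0.49, 0.001]
contact_force: [0.7, 0.5, -0.1]
grip_width: 0.0001
gripper_force: 0.0
```

Call:
send_rows([
  {"dx": 0, "dy": 30, "dz": 20, "rx": 0, "ry": 0, "rz": 0},
  {"dx": 0, "dy": 60, "dz": 40, "rx": 0, "ry": 0, "rz": 0},
  {"dx": 0, "dy": 60, "dz": 40, "rx": 0, "ry": 0, "rz": 0},
  {"dx": 0, "dy": 60, "dz": 40, "rx": 0, "ry": 0, "rz": 0},
])

```text
clock: 12.33
tcp_pos: [0.5361, 0.0178, 0.2433]
orientation: [3.101, 0.504, 0.004]
contact_force: [-0.7, -0.7, -0.6]
grip_width: 0.0002
gripper_force: 0.0
```

```bash
python3 - <<'E'
from fitlib import *
S=grab('scene','sc5');D=grab('side','sd5')
for f in (S,D):
    P,C=near(f,(.542,-.118),.05,.045,.15);k=C[:,1]>C[:,2]+8;Q=P[k];Q=Q[Q[:,2]>.058];c=Q.mean(0);w=np.linalg.svd(Q-c)[2][2];print('cover',c,w,Q[:,2].max())
    print('mast top',np.median(near(f,(.591,-.266),.03,.19,.22)[0],0))
def crop(f,u0,u1,v0,v1): return cv2.resize(f['frame'][v0:v1,u0:u1],(400,400),interpolation=cv2.INTER_CUBIC)
cv2.imwrite('pics/v5.png',np.hstack([crop(S,250,360,120,230),crop(D,345,455,130,240)]))
E
```

```text
cover [ 0.54185    -0.11670103  0.06263745] [-0.00324907 -0.0043214  -0.99998538] 0.06695850891315103
mast top [ 0.59190895 -0.26026759  0.19841697]
cover [ 0.53916543 -0.11642642  0.0629731 ] [1.28444394e-04 5.74852736e-03 9.99983469e-01] 0.0662803371438434
mast top [ 0.58957024 -0.25861965  0.19895977]
```

View pics/v5.png

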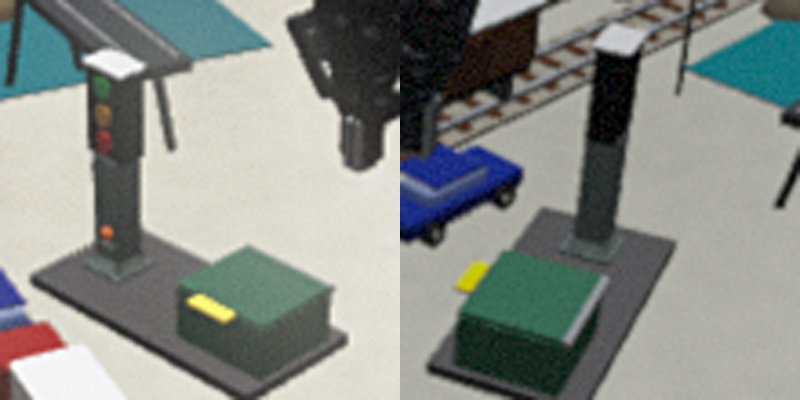

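The cover lies flat (tab at (212,307)), and the mast is upright and seated with its button out at (105,232). The gripper is clear.

```bash
python3 -c "
from bench import r
print(r.hand_in())"
```

```text
the job is handed in; nothing more can be done
None
```

The mast is seated on its stub with the orange button out through the hole, the terminal box cover is shut flat, the gripper is clear, and the job was handed in at about 12 s on the robot clock.

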